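# Seat the drill-chuck arbor in the leaning bench spindle

## Robot

A 7-joint arm with a two-finger parallel gripper is mounted at the origin on the work surface. World frame = base frame: x ahead of the robot, y to its left, z up, the work surface at z = 0. Lengths are in m, angles in rad, forces in N, time in s.
With the tool pointing down it reaches from about 0.425 to 0.975 m from the base axis. Payload 16.7 kg.
Tool frame: the origin (TCP) lies midway between the tips of the shut fingers; the grasp point (between the pads) lies 19 mm behind it; z points along the fingers, y is the line along which they close (so a half turn about z gives the same grasp; the last joint's range is limited). The gripper opens to 85 mm and grips with 20 to 120 N. Pads are 22 mm wide; open, the fingers measure 114 mm over their backs; the gripper's body (76 mm by 85 mm) begins 54 mm behind the grasp point. The pads swing forward as they close: fully open they stand 13 mm farther back than shut.
Start: joints at [0.965, 0.426, 0.074, 1.606, -0.034, 1.111, -0.067], TCP at [0.298, -0.606, 0.231] pointing down, gripper open.
Joint ranges: [-2.85, 2.85], [-0.5, 2.14], [-1.23, 1.37], [0.21, 2.46], [-1.02, 4.16], [0.16, 2.05], [-2.73, 2.73]. Speed limits (rad/s): [1.89, 1.89, 2.39, 2.39, 3.01, 3.01, 3.01].

## Interface

Orientations are given as a rotation vector (axis times angle).
In Python, from bench import robot gives the robot as it stands.
- The arm moves only by the tool jog_arm, never from a script. Its argument "motion" is a list of rows, each a list of 3 entries, a list of its own where there are three numbers: the shift along the tool's x, y, z in mm, then the turn, a rotation vector about the tool's x, y, z in degrees, then the finger opening in mm, from 0 to 85.4. In form: [[[dx, dy, dz], [rx, ry, rz], fingers], ...]. A call has 1 to 10 rows; each row is the pose to reach, as a shift and turn from the pose commanded when the call began, along the tool's axes at that moment; what a row does not reach only later rows make up. A row lasts 1/10 s, in which the tool goes at most 50 mm and 8.59 degrees, less where a joint would pass 70% of its speed; a pose out of reach is approached as far as the arm can. A call with a gripper value outside its range is refused whole. The fingers move at their own pace and stop on an object; the grip force is fixed at half the most. Time passes only in rows, so rows that repeat a pose let the fingers close. It gives the time, the measured TCP pose, the force, the opening and the grip force at its end, in the units of the state.
- robot.get_state(): the state, without advancing time (a new reading comes with each control period).
- robot.get_image(name): name is "scene" or "side" or "wrist"; returns (picture, depth): 480x640x3 uint8, red, green, blue; 480x640 float32, m along the optical axis (not along the pixel's ray), 0 where there is no reading.
- robot.camera_info(name): a dict with "K" (3x3 intrinsics, pixels), "origin" and "attitude" of the camera in the world; the wrist camera has in their place "tool_from_camera" (4x4, takes a point from camera to tool coordinates, whose origin is the TCP and whose axes are the flange's). Camera axes: x right, y down, z forward; pixel columns grow to the right and rows downward; lengths in m; the calibration is good to about 2 mm. The wrist camera is an equidistant fisheye: a pixel r from the principal point sees the ray r / f radians off the axis. A picture is of the moment at which its call begins: read the wrist's pose just before it. camera_info takes no time and is no camera call.
- robot.close_job(): hands the job in; it is judged then, once.
The state is a dict: "time": time; "joint_pos": joint angles; "joint_vel": joint speeds; "tau": joint torques, N m; "position": TCP position; "eef_rot": TCP orientation; "wrist_force": force on the tool from outside, world axes, zero at the start; "wrist_torque": the same for the moment, N m; "grip_width": opening from 0.0 (shut) to 1.0 (fully open); "grasp_force": force on a finger pad.
Only numpy, scipy, OpenCV 4.12 (cv2) and the standard library are available. Lean on these libraries where they do the work, as an engineer would, in place of code of your own. Each camera call takes 0.05 s, during which the arm holds its last target. There are 200 camera calls.

## Task

Take the arbor with the black drill chuck out of the wooden rack and seat its tapered shank fully home in the taper of the leaning bench spindle, with the slots of its flange over the two brass drive dogs so that the flange lies flush on the spindle nose. Keep hold of it until it is home (do not drop it in), then let go; leave the grinding-wheel arbor standing in the rack.

Things in the scene. Friction and masses are not known exactly. Their poses are not given: they have to be found in the camera images.
- chuck_arbor: Steel arbor with black drill chuck, 151 mm long, about 0.65 kg, upright in either rack hole. Origin: centre of flange underside; z up its axis, shank to chuck. Flange 60 mm diameter, z = 0 to 12 mm, two open slots at +x and -x, 20 mm wide, cut in to 19 mm from the axis (half a turn about z makes no difference). Below: tapered shank 31 mm diameter at the flange, 15 mm at its end, 50 mm down.
- chuck_grip (a point): Place to grip, on the chuck arbor's axis 45 mm above its origin: middle of the plain black cylinder, 38 mm diameter, z = 18 to 76 mm of the arbor, grippable from any direction round it. Above it a steel cone ends at z = 94 mm, jaws at 101 mm.
- spindle: Steel spindle nose atop a small blue motor fixed to the bench. Origin: centre of its flat ring face (66 mm diameter), 170 mm above the bench; z: its axis, out of the mouth, leaning 30 degrees from vertical roughly towards the robot. Arbor home: origins and z axes coincide, x axes parallel, either way round. The spindle stands at a random angle about z and turns stiffly (0.25 N m).
- dog (a point): Centre of the top of the drive dog on the spindle's +x side; its twin is opposite at -x. Brass blocks on the nose face, 15 mm wide, 8 mm high, from 21 to 32 mm off the axis. Between them the taper hole: 34 mm diameter at the mouth, 55 mm deep, about 1 mm clear all round the shank.
- wheel_arbor: The other arbor, to be left alone: same shank, flange, origin and axes, but with a dull red grinding wheel of 68 mm diameter from z = 22 to 46 mm and a brass nut up to 56 mm. It stands upright in the other hole.
- rack: Wooden block 90 x 230 x 65 mm fixed to the bench, origin at the centre of its underside, long side along its y. Two upright holes 35 mm in diameter at y = -70 and +70 mm; an arbor's flange rests on the block's top with the shank in the hole.

How it is judged:
By the outcome, as a careful person would: the job done as asked, in the order asked, and still so for the second after the job is handed in, with the robot touching nothing.
It also fails if it takes over 48 s, if anything falls off the work surface, if the arm or the gripper's body presses on something with over 40 N, if the wrist force passes 120 N, or if a joint passes its speed limit or range.

## Working session

There is one attempt and no reset: what is moved stays moved. The work goes in short steps, Python scripts to look and compute and a tool call to move; the robot and the scene stay as the last step left them, time stands still between calls to the robot, and variables do not carry over. Pictures are saved under pics/ and viewed, at most 10 in all, crops included, and the job is handed in when it is done.

Besides the shell and the picture viewer there is one more tool, called after "Emit:" as name(argument=value, ...), one argument or row to a line, values as JSON. jog_arm: Moves the arm, as the interface text tells. Its arguments: {"type":"object","properties":{"motion":{"type":"array","items":{"type":"array"}}},"required":["motion"]}

```bash
ls; mkdir -p pics; cat > h.py <<'E'
import numpy as np,cv2
from scipy.spatial.transform import Rotation as R
from bench import robot
def cam(n):
    c=robot.camera_info(n); return c
E
python3 - <<'E'
from h import *
s=robot.get_state();print({k:np.round(v,3) for k,v in s.items()})
for n in("scene","side","wrist"):
    print(n,robot.camera_info(n))
    p,d=robot.get_image(n);np.savez(f'{n}0.npz',p=p,d=d);cv2.imwrite(f'pics/{n}0.png',p[...,::-1])
E
```

```text
pics
{'time': np.float64(0.0), 'joint_pos': array([ 0.964,  0.427,  0.074,  1.607, -0.034,  1.111, -0.067]), 'joint_vel': array([ 0.001,  0.001,  0.001, -0.001,  0.   , -0.   ,  0.001]), 'tau': array([ 0.0000e+00, -9.4984e+01,  3.7610e+00, -4.6351e+01,  1.9000e-02,
        1.0000e-02,  0.0000e+00]), 'position': array([ 0.298, -0.605,  0.231]), 'eef_rot': array([-3.059e+00, -7.110e-01,  1.000e-03]), 'wrist_force': array([0.322, 0.103, 0.476]), 'wrist_torque': array([ 0.048,  0.006, -0.026]), 'grasp_force': np.float64(0.0), 'grip_width': np.float64(1.001)}
scene {'K': array([[472.14615863,   0.        , 319.2542126 ],
       [  0.        , 472.14615863, 242.08466075],
       [  0.        ,   0.        ,   1.        ]]), 'origin': array([0.95175623, 0.1552372 , 0.87136086]), 'attitude': array([-1.5152391 , -2.35093759,  0.64453367])}
side {'K': array([[542.929889  ,   0.        , 318.96538272],
       [  0.        , 542.929889  , 240.56822254],
       [  0.        ,   0.        ,   1.        ]]), 'origin': array([0.39272202, 0.69583266, 0.73012216]), 'attitude': array([-0.31636136,  2.74920348, -1.32268513])}
wrist {'K': array([[371.64829954,   0.        , 315.14849085],
       [  0.        , 371.64829954, 238.11629917],
       [  0.        ,   0.        ,   1.        ]]), 'tool_from_camera': array([[-5.07400714e-05, -9.64987947e-01, -2.62294222e-01,
         6.64020174e-02],
       [ 9.99999993e-01, -7.77196195e-05,  9.24855488e-05,
         7.39714728e-04],
       [-1.09632847e-04, -2.62294215e-01,  9.64987944e-01,
        -1.43403031e-01],
       [ 0.00000000e+00,  0.00000000e+00,  0.00000000e+00,
         1.00000000e+00]])}
```

View pics/scene0.png

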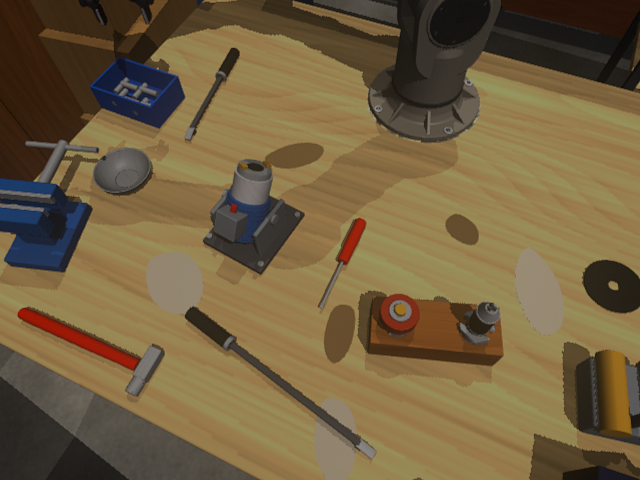

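View pics/side0.png

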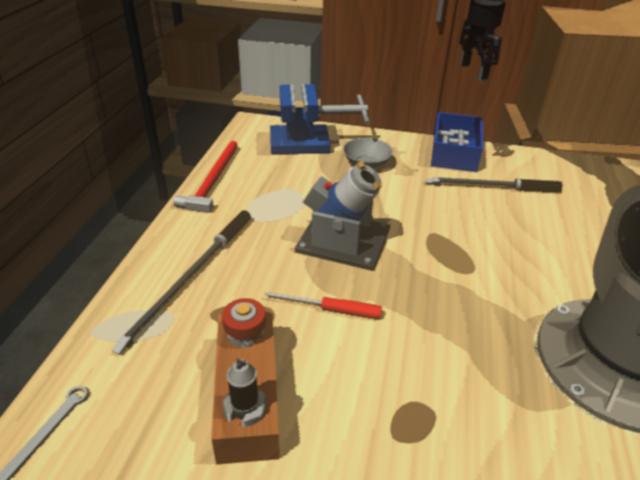

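Scene view: the chuck arbor is at (485,320) and the wheel arbor at (400,313) on the rack, with the spindle mouth at (254,168). In the side view, the chuck is at (242,385) and the mouth at (368,178). Next I'll measure these roughly using depth.

```bash
cat >> h.py <<'E'
def cloud(n,d,c=None):
    "world points of a pinhole depth image"
    c=c or robot.camera_info(n);K=c['K'];v,u=np.indices(d.shape)
    P=np.stack([(u-K[0,2])/K[0,0]*d,(v-K[1,2])/K[1,1]*d,d],-1)
    return P@R.from_rotvec(c['attitude']).as_matrix().T+c['origin']
E
python3 - <<'E'
from h import *
for n,bs,br in(("scene",(225,300,145,200),(360,510,280,370)),("side",(330,390,155,225),(205,290,290,460))):
    z=np.load(n+'0.npz');W=cloud(n,z['d']);hsv=cv2.cvtColor(z['p'],cv2.COLOR_RGB2HSV)
    # spindle: points above 0.12
    u0,u1,v0,v1=bs;Q=W[v0:v1,u0:u1];H=hsv[v0:v1,u0:u1]
    m=(Q[...,2]>0.13)&(z['d'][v0:v1,u0:u1]>0)
    print(n,'spindle pts',m.sum(),Q[m].mean(0),Q[m].max(0),Q[m].min(0))
    g=m&(H[...,1]>110)&(H[...,0]>10)&(H[...,0]<35)&(H[...,2]>60)
    k,l,st,ce=cv2.connectedComponentsWithStats(g.astype(np.uint8))
    for i in range(1,k):
        if st[i,4]>3: print(' brass',st[i],ce[i]+[u0,v0],np.median(Q[l==i],0))
    u0,u1,v0,v1=br;Q=W[v0:v1,u0:u1]
    t=abs(Q[...,2]-.065)<.006
    r=cv2.minAreaRect(Q[t][:,:2].astype(np.float32));print(' rack',r)
    t=Q[...,2]>.105;X=Q[t]
    k,l,st,ce=cv2.connectedComponentsWithStats(t.astype(np.uint8))
    for i in range(1,k):
        if st[i,4]>20: print(' obj',ce[i]+[u0,v0],np.median(Q[l==i],0),Q[l==i].max(0),Q[l==i].min(0))
E
```

```text
scene spindle pts 1450 [ 0.50908183 -0.19827163  0.16098954] [ 0.54789978 -0.16691107  0.19336658] [ 0.45567891 -0.24111625  0.13022512]
 brass [38 16  9  7 49] [267.08163265 164.12244898] [ 0.46449285 -0.18780842  0.16315084]
 brass [14 18  9  7 51] [243.1372549  165.94117647] [ 0.50355447 -0.21513704  0.18697852]
 rack ((0.5999448299407959, 0.2117689549922943), (0.09201513975858688, 0.230584979057312), 18.515295028686523)
 obj [399.61177474 312.4052901 ] [0.62552117 0.14553064 0.11067966] [0.95175623 0.17840473 0.87136086] [0.58791605 0.11168586 0.10539305]
 obj [485.47929936 315.92515924] [0.58719132 0.27440065 0.14289337] [0.95175623 0.2972663  0.87136086] [0.55880271 0.1552372  0.10518522]
side spindle pts 1379 [ 0.50076039 -0.1910387   0.15847899] [ 0.5593535  -0.16587896  0.1951361 ] [ 0.45477235 -0.23807227  0.13005548]
 brass [26  7  9  6 41] [359.90243902 164.51219512] [ 0.50098168 -0.21420099  0.18890814]
 brass [43 27  9  8 43] [376.76744186 185.39534884] [ 0.46247653 -0.18651321  0.1644474 ]
 rack ((0.600899875164032, 0.20976823568344116), (0.09016790986061096, 0.23413537442684174), 18.478464126586914)
 obj [242.73773266 314.56598985] [0.61993008 0.15069279 0.11194819] [0.65564536 0.69583266 0.73012216] [0.39272202 0.11088474 0.10503469]
 obj [241.43981043 380.85781991] [0.57334369 0.28755138 0.14242802] [0.59730178 0.69583266 0.73012216] [0.39272202 0.25910105 0.10501718]
```

```bash
python3 - <<'E'
from h import *
a=cv2.imread('pics/scene0.png')[140:215,215:290];b=cv2.imread('pics/side0.png')[155:230,325:400]
c=cv2.imread('pics/side0.png')[355:430,205:280];d=cv2.imread('pics/scene0.png')[285:360,445:520]
f=lambda x:cv2.resize(x,(300,300),interpolation=cv2.INTER_CUBIC)
cv2.imwrite('pics/z1.png',np.vstack([np.hstack([f(a),f(b)]),np.hstack([f(d),f(c)])]))
E
```

```text
(no output)
```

View pics/z1.png

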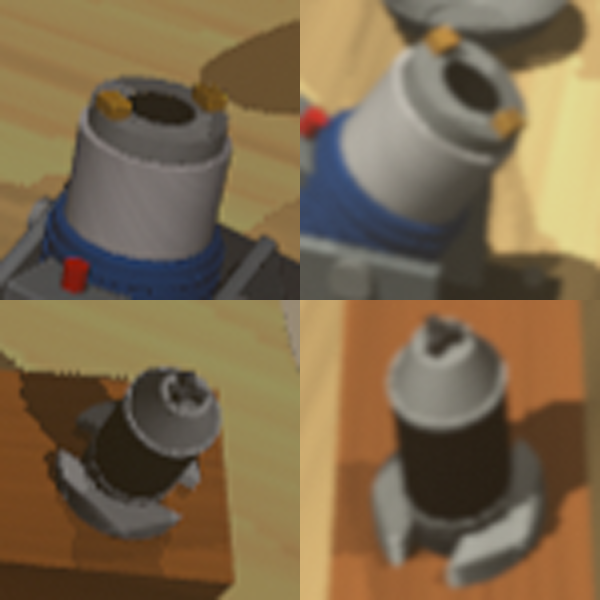

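Crops: both brass dogs show clearly in both views. The chuck stands upright in the +y hole of the rack, and its flange slots are visible. Next I'll fit the spindle face plane.

```bash
cat >> h.py <<'E'
def fitface(W,O,z,band=.003):
    for i in range(8):
        D=W-O;h=D@z;r=np.linalg.norm(D-h[...,None]*z,axis=-1)
        m=(abs(h)<band)&(r<.032)&(r>.018)
        X=W[m];c=X.mean(0);n=np.linalg.svd(X-c)[2][2];n*=np.sign(n@z)
        O=O-((O-c)@n)*n;z=n
    return O,z,m
E
python3 - <<'E'
from h import *
A=np.array([.5023,-.2147,.188]);B=np.array([.4635,-.1872,.1638])
a0=np.radians(-15);z0=np.array([-.5*np.cos(a0),-.5*np.sin(a0),.866])
allW=[]
for n in("scene","side"):
    W=cloud(n,np.load(n+'0.npz')['d']).reshape(-1,3);W=W[np.linalg.norm(W-A,axis=1)<.1];allW.append(W)
allW.append(np.vstack(allW))
for W in allW:
    O,z,m=fitface(W,(A+B)/2-.007*z0,z0)
    print(m.sum(),O.round(4),z.round(3),'lean',np.degrees(np.arccos(z[2])),'az',np.degrees(np.arctan2(-z[1],-z[0])),'dogdot',(A-B)@z/.053)
E
```

```text
272 [ 0.4864 -0.2019  0.1697] [-0.488  0.056  0.871] lean 29.391785337424615 az -6.541972037545504 dogdot 0.01187146881982544
294 [ 0.4858 -0.2018  0.1706] [-0.501  0.068  0.863] lean 30.382665397526146 az -7.676309075596948 dogdot -0.008103220483467274
559 [ 0.4861 -0.2018  0.1702] [-0.494  0.067  0.867] lean 29.89775072633789 az -7.762873628604426 dogdot -0.0006586159743832134
```

```bash
cat >> h.py <<'E'
ZS=np.array([-.496,.064,.866]);ZS/=np.linalg.norm(ZS);OS=np.array([.4861,-.2018,.170])
def rot(z,x):
    z=np.asarray(z,float);z=z/np.linalg.norm(z);x=np.asarray(x,float);x=x-(x@z)*z;x/=np.linalg.norm(x)
    return R.from_matrix(np.stack([x,np.cross(z,x),z],1))
def jog(p,r=None):
    "shift (mm) and turn (deg) in the tool frame to go to TCP p, rotation r"
    s=robot.get_state();T=R.from_rotvec(s['eef_rot'])
    dr=(T.inv()*r).as_rotvec(degrees=True) if r is not None else np.zeros(3)
    print('shift',((T.inv().apply(p-s['position']))*1000).round(1).tolist(),'turn',dr.round(2).tolist(),'t',round(float(s['time']),2))
def wray(uv,T=None):
    "wrist pixels -> world origin, unit rays"
    s=robot.get_state();c=robot.camera_info('wrist');K=c['K'];M=c['tool_from_camera']
    p,T=T if T is not None else (s['position'],R.from_rotvec(s['eef_rot']))
    uv=np.atleast_2d(uv).astype(float);d=(uv-K[:2,2])/K[0,0];th=np.linalg.norm(d,axis=1,keepdims=True)
    ray=np.hstack([d/np.maximum(th,1e-9)*np.sin(th),np.cos(th)])
    return T.apply(M[:3,3])+p,T.apply(ray@M[:3,:3].T)
def onplane(uv,P,n,T=None):
    o,r=wray(uv,T);return o+r*(((P-o)@n)/(r@n))[:,None]
E
python3 - <<'E'
from h import *
jog(OS+.15*ZS,rot(-ZS,[.128,.992,0]))
E
```

```text
shift [284.7, -320.7, -68.8] turn [-27.57, 14.75, -55.15] t 0.15
```

Emit:
jog_arm(
  motion=[
    [[30, -30, -60], [0, 0, 0], 85],
    [[285, -321, -90], [-27.6, 14.7, -55.1], 85],
    [[285, -321, -90], [-27.6, 14.7, -55.1], 85],
    [[285, -321, -90], [-27.6, 14.7, -55.1], 85],
    [[285, -321, -69], [-27.6, 14.7, -55.1], 85],
    [[285, -321, -69], [-27.6, 14.7, -55.1], 85],
    [[285, -321, -69], [-27.6, 14.7, -55.1], 85],
    [[285, -321, -69], [-27.6, 14.7, -55.1], 85],
    [[285, -321, -69], [-27.6, 14.7, -55.1], 85],
    [[285, -321, -69], [-27.6, 14.7, -55.1], 85],
  ],
)

```text
time: 1.15
position: [0.412, -0.1874, 0.3004]
eef_rot: [2.026, 1.793, 0.479]
wrist_force: [0.4, -1.2, 0.1]
grip_width: 0.995
grasp_force: 0.0
```

Emit:
jog_arm(
  motion=[
    [[0, 0, 0], [0, 0, 0], 85],
    [[0, 0, 0], [0, 0, 0], 85],
  ],
)

```text
time: 1.35
position: [0.4118, -0.1927, 0.3004]
eef_rot: [2.034, 1.786, 0.478]
wrist_force: [-0.2, 0.5, -0.4]
grip_width: 0.993
grasp_force: 0.0
```

```bash
python3 - <<'E'
from h import *
jog(OS+.15*ZS,rot(-ZS,[.128,.992,0]));print(robot.get_state()['joint_pos'].round(2))
p,d=robot.get_image('wrist');np.savez('w1.npz',p=p,d=d);cv2.imwrite('pics/w1.png',p[...,::-1])
E
```

```text
shift [0.4, -0.4, 0.4] turn [0.04, 0.13, -0.06] t 1.35
[ 0.72 -0.26 -0.26  2.3  -0.39  0.62  0.58]
```

View pics/w1.png

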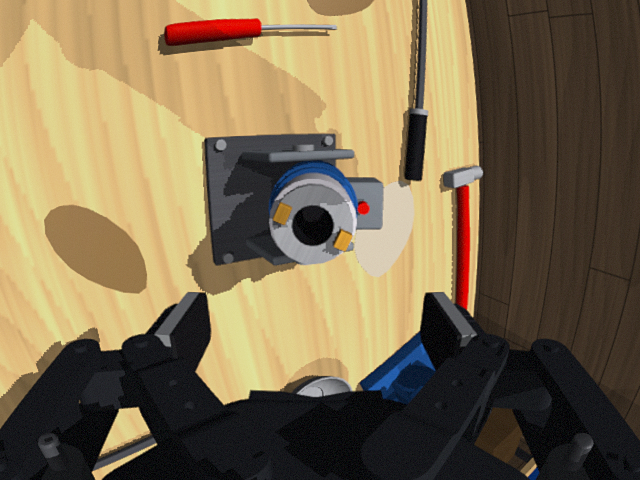

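The spindle pose is reachable. The wrist view shows the mouth at about (313,225) and dogs at (282,213) and (343,239).

```bash
python3 - <<'E'
from h import *
z=np.load('w1.npz');p=z['p'];hsv=cv2.cvtColor(p,cv2.COLOR_RGB2HSV)
sub=np.zeros(p.shape[:2],bool);cv2.circle(s:=sub.astype(np.uint8),(313,223),46,1,-1);sub=s>0
g=sub&(hsv[...,1]>100)&(hsv[...,0]>10)&(hsv[...,0]<30)&(hsv[...,2]>110)
k,l,st,ce=cv2.connectedComponentsWithStats(g.astype(np.uint8));pts=[]
for i in range(1,k):
    if st[i,4]>30: print('dog',st[i],ce[i]);pts.append(ce[i])
D=onplane(np.array(pts),OS+.008*ZS,ZS);print(D.round(4),np.linalg.norm(D[0]-D[1]),'mid-> origin',(D.mean(0)-.008*ZS).round(4))
u=(D[1]-D[0]);u/=np.linalg.norm(u);print('xdir',u.round(4))
h=sub&(p.max(-1)<45);k,l,st,ce=cv2.connectedComponentsWithStats(h.astype(np.uint8));i=1+np.argmax(st[1:,4]);print('hole',st[i],ce[i])
cs,_=cv2.findContours((l==i).astype(np.uint8),0,2);e=cv2.fitEllipse(max(cs,key=len));print(e,onplane([e[0]],OS,ZS).round(4))
# ring outer contour: bright ring
print('depth ring', z['d'][225,290:340:4])
E
```

```text
dog [273 202  19  23 266] [282.07894737 213.12406015]
dog [334 229  18  23 255] [342.83137255 240.34509804]
dog [325 254  21  14  99] [334.45454545 260.57575758]
[[ 0.4619 -0.1911  0.1646]
 [ 0.5003 -0.2185  0.1886]
 [ 0.4926 -0.2346  0.1854]] 0.052901965737601954 mid-> origin [ 0.4889 -0.2152  0.1726]
xdir [ 0.7254 -0.5176  0.4537]
hole [ 293  206   40   39 1257] [312.40254574 225.12728719]
((312.332763671875, 225.20481872558594), (38.67572021484375, 39.929813385009766), 99.73641204833984) [[ 0.4847 -0.2058  0.1695]]
depth ring [0.2993626  0.31222743 0.32676768 0.33593452 0.3433342  0.34683523
 0.34763235 0.3449646  0.3388979  0.33084723 0.31508577 0.30010036
 0.29932794]
```

```bash
sed -i 's/OS=np.array.*/OS=np.array([.485,-.2055,.1697])/' h.py; python3 - <<'E'
from h import *
jog(np.array([.578,.277,.27]),rot([0,0,-1],[-.34,.94,0]))
E
```

```text
shift [487.6, 74.7, 77.5] turn [29.44, 7.24, -26.73] t 1.4
```

Emit:
jog_arm(
  motion=[
    [[50, 8, 0], [3, 1, -3], 85],
    [[488, 75, 70], [29.4, 7.2, -26.7], 85],
    [[488, 75, 78], [29.4, 7.2, -26.7], 85],
    [[488, 75, 78], [29.4, 7.2, -26.7], 85],
    [[488, 75, 78], [29.4, 7.2, -26.7], 85],
    [[488, 75, 78], [29.4, 7.2, -26.7], 85],
    [[488, 75, 78], [29.4, 7.2, -26.7], 85],
    [[488, 75, 78], [29.4, 7.2, -26.7], 85],
    [[488, 75, 78], [29.4, 7.2, -26.7], 85],
    [[488, 75, 78], [29.4, 7.2, -26.7], 85],
  ],
)

```text
time: 2.4
position: [0.5791, 0.2778, 0.2682]
eef_rot: [-1.807, -2.57, 0.002]
wrist_force: [0.4, -0.8, 1.5]
grip_width: 1.0
grasp_force: 0.0
```

Emit:
jog_arm(
  motion=[
    [[0, 0, 0], [0, 0, 0], 85],
    [[0, 0, 0], [0, 0, 0], 85],
    [[0, 0, 0], [0, 0, 0], 85],
  ],
)

```text
time: 2.7
position: [0.5781, 0.2756, 0.2691]
eef_rot: [1.806, 2.57, -0.002]
wrist_force: [-0.3, -0.2, 0.1]
grip_width: 0.994
grasp_force: 0.0
```

```bash
python3 - <<'E'
from h import *
jog(np.array([.578,.277,.27]),rot([0,0,-1],[-.34,.94,0]));print(robot.get_state()['joint_pos'].round(2))
p,d=robot.get_image('wrist');np.savez('w2.npz',p=p,d=d)
cv2.imwrite('pics/w2.png',cv2.resize(p[90:390,160:480,::-1],None,fx=2,fy=2,interpolation=cv2.INTER_CUBIC))
E
```

```text
shift [1.4, 0.4, -0.9] turn [-0.03, 0.08, -0.07] t 2.7
[ 0.07  0.46 -0.84  1.6   0.36  1.24 -0.49]
```

View pics/w2.png

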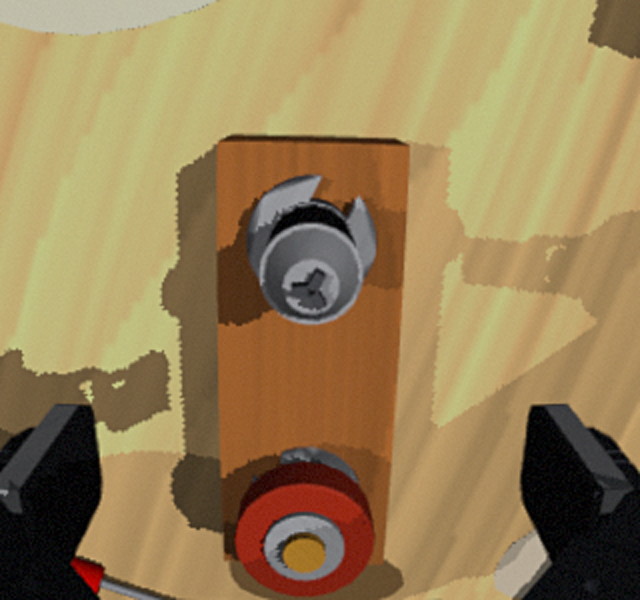

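The close view shows the chuck's cone rim centred at crop (310,272) and its jaw face at (308,285). One slot opens up and to the right, between rim tips at crop (322,178) and (360,197).

```bash
python3 - <<'E'
from h import *
f=lambda x,y:[x/2+160-.25,y/2+90-.25]
Z=np.array([0,0,1.])
P=lambda xy,z:onplane([f(*xy)],np.array([0,0,z]),Z)[0]
print('cone end',P((308,285),.065+.094).round(4),'cyl top',P((310,273),.065+.076).round(4))
t1=P((322,178),.077);t2=P((360,197),.077);print(t1.round(4),t2.round(4),'gap',np.linalg.norm(t1-t2))
w=np.load('w2.npz')['p'];hsv=cv2.cvtColor(w,cv2.COLOR_RGB2HSV)
# rack by colour: width edges at top plane
m=(hsv[...,0]<13)&(hsv[...,1]>120);m[:150]=0
c=P((310,273),.141)[:2]
mid=(t1+t2)[:2]/2;v=mid-c;print('slot az from centre',np.degrees(np.arctan2(v[1],v[0])),np.linalg.norm(v));e=t2-t1;print('from chord',np.degrees(np.arctan2(e[1],e[0]))-90, np.linalg.norm(t1[:2]-c),np.linalg.norm(t2[:2]-c))
# cone/jaw circle by hough in a crop
g=cv2.cvtColor(w,cv2.COLOR_RGB2GRAY)
d=np.load('w2.npz')['d'];print('depth-min region',d[225,315],d[233,314])
E
```

```text
cone end [0.5772 0.2756 0.159 ] cyl top [0.5778 0.2759 0.141 ]
[0.5731 0.3049 0.077 ] [0.5923 0.3027 0.077 ] gap 0.01935575577048456
slot az from centre 80.14871025077863 0.028326438629541293
from chord -96.74129461980253 0.029433019357607063 0.030426867454346813
depth-min region 0.2583734 0.2555052
```

```bash
python3 - <<'E'
from h import *
a=np.radians(17)
jog(np.array([.5775,.2757,.27]),rot([0,0,-1],[np.cos(a),np.sin(a),0]))
E
```

```text
shift [0.6, -0.5, -0.5] turn [0.08, 0.07, 92.79] t 2.75
```

Emit:
jog_arm(
  motion=[
    [[0, 0, 0], [0, 0, 45], 85],
    [[0, 0, 0], [0, 0, 45], 85],
    [[0, 0, 0], [0, 0, 45], 85],
    [[0, 0, 0], [0, 0, 45], 85],
    [[0, 0, 0], [0, 0, 45], 85],
    [[0, 0, 0], [0, 0, 45], 85],
    [[0, 0, 0], [0, 0, 45], 85],
  ],
)

```text
time: 3.45
position: [0.5781, 0.2755, 0.2703]
eef_rot: [2.651, 1.681, 0.002]
wrist_force: [1.0, 0.4, -0.1]
grip_width: 0.994
grasp_force: 0.0
```

```bash
python3 - <<'E'
from h import *
a=np.radians(17);r=rot([0,0,-1],[np.cos(a),np.sin(a),0])
jog(np.array([.5775,.2757,.27]),r)
jog(np.array([.5775,.2757,.103]),r)
print(robot.get_state()['joint_pos'].round(2))
E
```

```text
shift [-0.1, -0.6, 0.3] turn [0.14, -0.04, 47.76] t 3.45
shift [0.0, -1.0, 167.3] turn [0.14, -0.04, 47.76] t 3.45
[-0.04  0.42 -0.68  1.61  0.28  1.21 -1.22]
```

Emit:
jog_arm(
  motion=[
    [[0, -1, 0], [0, 0, 47.8], 85],
    [[0, -1, 0], [0, 0, 47.8], 85],
    [[0, -1, 0], [0, 0, 47.8], 85],
    [[0, -1, 0], [0, 0, 47.8], 85],
    [[0, -1, 0], [0, 0, 47.8], 85],
    [[0, -1, 0], [0, 0, 47.8], 85],
    [[0, -1, 30], [0, 0, 47.8], 85],
    [[0, -1, 60], [0, 0, 47.8], 85],
  ],
)

```text
time: 4.25
position: [0.5774, 0.2767, 0.2101]
eef_rot: [3.106, 0.468, 0.005]
wrist_force: [1.8, 0.0, 0.4]
grip_width: 0.997
grasp_force: 0.0
```

```bash
python3 - <<'E'
from h import *
a=np.radians(17);r=rot([0,0,-1],[np.cos(a),np.sin(a),0])
jog(np.array([.5775,.2757,.103]),r)
print(robot.get_state()['joint_pos'].round(2))
p,d=robot.get_image('wrist');np.savez('w3.npz',p=p,d=d);cv2.imwrite('pics/w3.png',p[...,::-1])
E
```

```text
shift [-0.6, 0.8, 107.1] turn [0.07, -0.18, 0.13] t 4.25
[-0.16  0.43 -0.51  1.68  0.24  1.08 -2.02]
```

View pics/w3.png

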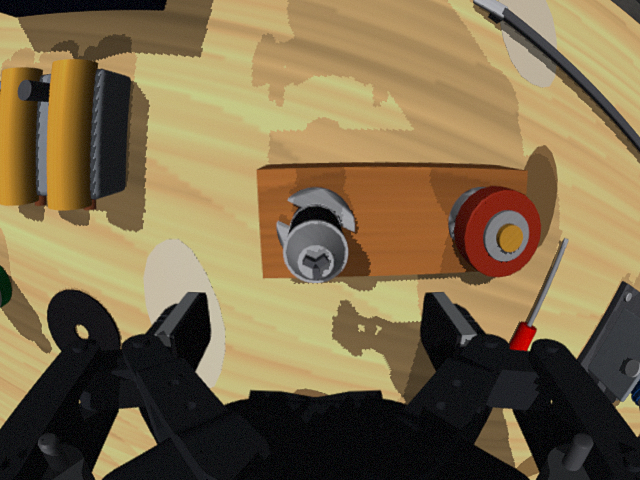

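The wrist view shows the jaw face at (317,262) and the cone rim centred at (317,250). The left slot lies between the flange tips at about (291,206) and (278,224).

```bash
python3 - <<'E'
from h import *
Z=np.array([0,0,1.]);P=lambda xy,z:onplane([xy],np.array([0,0,z]),Z)[0]
print(P((317,262),.159).round(4),P((317,250),.141).round(4))
p=cv2.imread('pics/w3.png')[180:290,265:375];cv2.imwrite('pics/w3z.png',cv2.resize(p,None,fx=5,fy=5,interpolation=cv2.INTER_CUBIC))
E
```

```text
[0.5776 0.274  0.159 ] [0.5787 0.2742 0.141 ]
```

View pics/w3z.png

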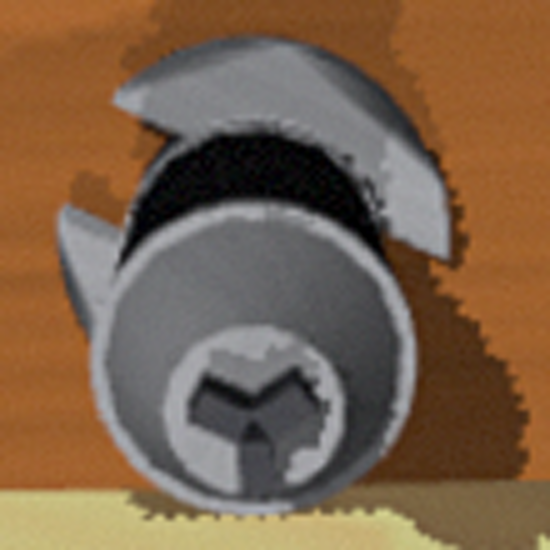

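The zoom shows flange tips at crop (113,98), (66,207) and (447,255).

```bash
python3 - <<'E'
from h import *
Z=np.array([0,0,1.]);P=lambda xy,z:onplane([(xy[0]/5+265-.4,xy[1]/5+180-.4)],np.array([0,0,z]),Z)[0]
print(P((255,410),.159).round(4))
c=np.array([.578,.2748,.077])
for q in((113,98),(66,207),(447,255)):
    v=P(q,.077)-c;print(v.round(4),np.hypot(*v[:2]),np.degrees(np.arctan2(v[1],v[0])))
E
```

```text
[0.5776 0.2748 0.159 ]
[0.0128 0.0257 0.    ] 0.02874899266516275 63.48537848570606
[-0.0051  0.0279  0.    ] 0.02833431043443402 100.3403965729485
[ 0.0047 -0.029   0.    ] 0.029403776541812112 -80.85688263866902
```

Emit:
jog_arm(
  motion=[
    [[-0.5, 1.5, 40], [0, 0, 0], 85],
    [[-0.5, 1.5, 75], [0, 0, 0], 85],
    [[-0.5, 1.5, 95], [0, 0, 0], 85],
    [[-0.5, 1.5, 107], [0, 0, 0], 85],
    [[-0.5, 1.5, 107], [0, 0, 0], 85],
    [[-0.5, 1.5, 107], [0, 0, 0], 85],
  ],
)

```text
time: 4.9
position: [0.5774, 0.276, 0.104]
eef_rot: [3.106, 0.468, 0.003]
wrist_force: [-0.3, 0.0, 0.6]
grip_width: 0.994
grasp_force: 0.0
```

Emit:
jog_arm(
  motion=[
    [[0, 0, 0], [0, 0, 0], 34],
    [[0, 0, 0], [0, 0, 0], 34],
    [[0, 0, 0], [0, 0, 0], 34],
    [[0, 0, 0], [0, 0, 0], 34],
    [[0, 0, 0], [0, 0, 0], 34],
    [[0, 0, 0], [0, 0, 0], 34],
    [[0, 0, 0], [0, 0, 0], 34],
    [[0, 0, 0], [0, 0, 0], 34],
  ],
)

```text
time: 5.7
position: [0.577, 0.2762, 0.1035]
eef_rot: [3.106, 0.468, 0.003]
wrist_force: [-1.2, -0.0, 6.3]
grip_width: 0.434
grasp_force: 59.2
```

Emit:
jog_arm(
  motion=[
    [[0, 0, -10], [0, 0, 0], 34],
    [[0, 0, -30], [0, 0, 0], 34],
    [[0, 0, -60], [0, 0, 0], 34],
    [[0, 0, -95], [0, 0, 0], 34],
    [[0, 0, -130], [0, 0, 0], 34],
    [[0, 0, -160], [0, 0, 0], 34],
    [[0, 0, -185], [0, 0, 0], 34],
    [[0, 0, -195], [0, 0, 0], 34],
    [[0, 0, -195], [0, 0, 0], 34],
    [[0, 0, -195], [0, 0, 0], 34],
  ],
)

```text
time: 6.7
position: [0.5761, 0.2757, 0.2964]
eef_rot: [3.105, 0.468, -0.001]
wrist_force: [0.2, 0.1, -5.4]
grip_width: 0.429
grasp_force: 61.2
```

```bash
python3 - <<'E'
from h import *
s=robot.get_state();print(s['position'],s['wrist_force'].round(1),s['grip_width'],s['joint_pos'].round(2))
jog(OS+.155*ZS,rot(-ZS,[.128,.992,0]))
E
```

```text
[0.5760921  0.27569068 0.2963714 ] [ 0.2  0.1 -5.4] 0.42937331299595566 [-0.15  0.37 -0.53  1.59  0.19  1.24 -1.98]
shift [-299.3, 400.9, -6.7] turn [-26.6, 17.24, -63.92] t 6.7
```

Emit:
jog_arm(
  motion=[
    [[-12, 16, -5], [-1, 0.7, -2.6], 34],
    [[-36, 48, -10], [-3.2, 2.1, -7.7], 34],
    [[-66, 88, -10], [-5.9, 3.8, -14], 34],
    [[-96, 128, -10], [-8.5, 5.5, -20.5], 34],
    [[-126, 168, -10], [-11.2, 7.2, -26.8], 34],
    [[-156, 208, -10], [-13.8, 9, -33.2], 34],
    [[-186, 249, -10], [-16.5, 10.7, -39.6], 34],
    [[-216, 289, -10], [-19.2, 12.4, -46], 34],
    [[-246, 329, -10], [-21.8, 14.1, -52.4], 34],
    [[-270, 361, -10], [-24, 15.5, -57.5], 34],
  ],
)

```text
time: 7.7
position: [0.4386, -0.109, 0.3063]
eef_rot: [2.231, 1.647, 0.423]
wrist_force: [0.5, -0.3, -5.0]
grip_width: 0.433
grasp_force: 61.6
```

```bash
python3 - <<'E'
from h import *
jog(OS+.155*ZS,rot(-ZS,[.128,.992,0]));s=robot.get_state();print(s['wrist_force'].round(1),s['joint_pos'].round(2))
E
```

```text
shift [-91.7, -3.5, -3.0] turn [-4.01, 2.37, -9.22] t 7.7
[ 0.5 -0.3 -5. ] [ 0.22 -0.26 -0.14  2.27  0.03  0.69 -0.24]
```

Emit:
jog_arm(
  motion=[
    [[-20, -1, 0], [-1.3, 0.8, -3], 34],
    [[-40, -2, 0], [-2.6, 1.7, -6.4], 34],
    [[-40, -2, 0], [-2.6, 1.7, -6.4], 34],
    [[-40, -2, 0], [-2.6, 1.7, -6.4], 34],
    [[-40, -2, 0], [-2.6, 1.7, -6.4], 34],
    [[-40, -2, 0], [-2.6, 1.7, -6.4], 34],
  ],
)

```text
time: 8.3
position: [0.4274, -0.1445, 0.305]
eef_rot: [2.1, 1.747, 0.462]
wrist_force: [-0.5, 0.9, -6.1]
grip_width: 0.431
grasp_force: 61.6
```

```bash
python3 - <<'E'
from h import *
jog(OS+.155*ZS,rot(-ZS,[.128,.992,0]));s=robot.get_state();print(s['wrist_force'].round(1),s['joint_pos'].round(2))
for n in('wrist','scene','side'):
    p,d=robot.get_image(n);np.savez(n+'4.npz',p=p,d=d);cv2.imwrite(f'pics/{n}4.png',p[...,::-1])
a=cv2.imread('pics/wrist4.png')[140:400,190:450]
b=cv2.imread('pics/scene4.png')[80:230,180:330];c=cv2.imread('pics/side4.png')[80:230,290:440]
f=lambda x:cv2.resize(x,(390,390),interpolation=cv2.INTER_CUBIC)
cv2.imwrite('pics/m4.png',np.hstack([f(a),f(c)]))
E
```

```text
shift [-53.7, -8.8, -4.5] turn [-1.43, 0.64, -2.96] t 8.3
[-0.5  0.9 -6.1] [ 0.18 -0.29  0.01  2.31 -0.03  0.63  0.04]
```

View pics/m4.png

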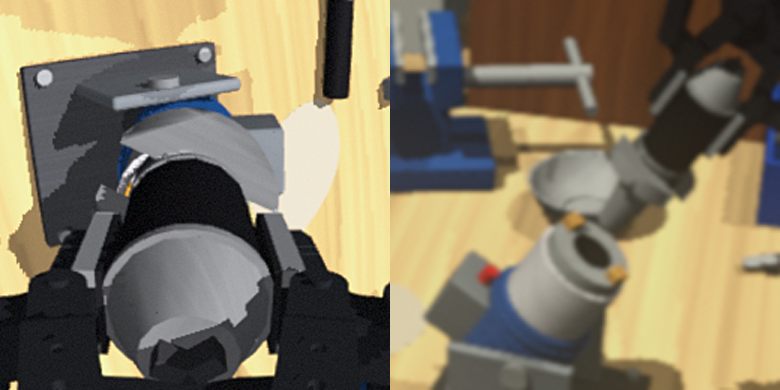

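The arbor is held straight, above and behind the nose, with the tip clear of it. I'll move on to the axis.

Emit:
jog_arm(
  motion=[
    [[-18, -3, -1.5], [-0.5, 0.2, -1], 34],
    [[-36, -6, -3], [-1, 0.4, -2], 34],
    [[-54, -9, -4.5], [-1.4, 0.6, -3], 34],
    [[-54, -9, -4.5], [-1.4, 0.6, -3], 34],
    [[-54, -9, -4.5], [-1.4, 0.6, -3], 34],
    [[-54, -9, -4.5], [-1.4, 0.6, -3], 34],
    [[-54, -9, -4.5], [-1.4, 0.6, -3], 34],
  ],
)

```text
time: 9.15
position: [0.408, -0.196, 0.3042]
eef_rot: [2.033, 1.788, 0.479]
wrist_force: [-0.3, 0.0, -4.5]
grip_width: 0.431
grasp_force: 61.6
```

```bash
python3 - <<'E'
from h import *
jog(OS+.155*ZS,rot(-ZS,[.128,.992,0]));s=robot.get_state();print(s['position'],s['wrist_force'].round(1),s['joint_pos'].round(2))
for n in('wrist','scene','side'):
    p,d=robot.get_image(n);np.savez(n+'5.npz',p=p,d=d);cv2.imwrite(f'pics/{n}5.png',p[...,::-1])
a=cv2.imread('pics/scene5.png')[80:200,190:310];c=cv2.imread('pics/side5.png')[90:210,310:430]
f=lambda x:cv2.resize(x,(400,400),interpolation=cv2.INTER_CUBIC)
cv2.imwrite('pics/m5.png',np.hstack([f(a),f(c)]))
E
```

```text
shift [0.4, -0.1, 0.3] turn [0.02, 0.04, 0.04] t 9.15
[ 0.40801019 -0.19599512  0.30422215] [-0.3  0.  -4.5] [ 0.15 -0.31  0.2   2.32 -0.09  0.62  0.29]
```

View pics/m5.png

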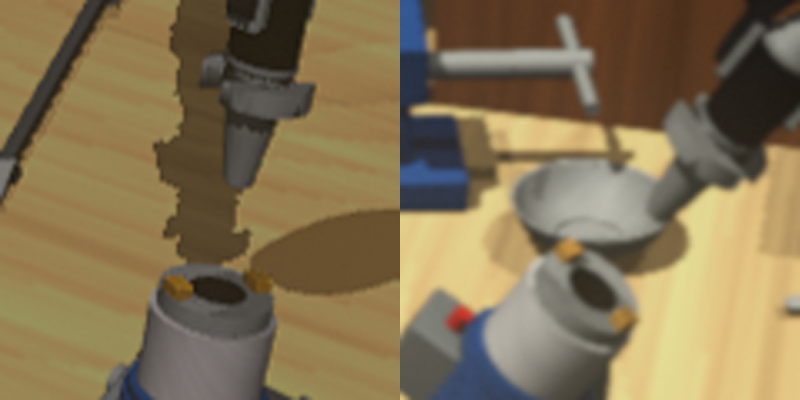

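The shank is roughly over the mouth. I'll measure shank and hole with the same camera, so calibration errors cancel.

```bash
cat > al.py <<'E'
from h import *
from scipy.optimize import least_squares
H=np.array([.128,.992,0]);H-=H@ZS*ZS;H/=np.linalg.norm(H);G=np.cross(ZS,H)
def pray(n,uv):
    c=robot.camera_info(n);K=c['K'];uv=np.atleast_2d(uv)
    r=np.hstack([(uv-K[:2,2])/K[0,0],np.ones((len(uv),1))])
    return c['origin'],r@R.from_rotvec(c['attitude']).as_matrix().T
def hole(n,uv):
    p=np.load(n+'0.npz')['p'];m=np.zeros(p.shape[:2],np.uint8);cv2.circle(m,uv,14,1,-1)
    m=((p.max(-1)<70)&(m>0)).astype(np.uint8);k,l,st,ce=cv2.connectedComponentsWithStats(m);i=1+np.argmax(st[1:,4])
    o,r=pray(n,ce[i]);P=(o+r*(((OS-o)@ZS)/(r@ZS))[:,None])[0]-OS
    return ce[i].round(1),st[i,4],(np.array([P@H,P@G])*1000).round(1)
def arbor(n,f,org):
    W=cloud(n,np.load(n+f+'.npz')['d']).reshape(-1,3)-OS
    h=(W-(org-OS))@ZS;L=np.stack([W@H,W@G],1)
    out=[]
    for lo,hi,rad in((-.045,-.006,lambda h:.0155+h*.16),(.018,.035,lambda h:.019+0*h)):
        m=(h>lo)&(h<hi)&(np.hypot(*L.T)<.028)
        q=least_squares(lambda x:np.hypot(L[m,0]-x[0],L[m,1]-x[1])-rad(h[m]),[0,0],loss='soft_l1',f_scale=.001)
        out.append((int(m.sum()),(q.x*1000).round(1),round(np.median(abs(q.fun))*1000,2)))
    return out
E
python3 - <<'E'
from al import *
s=robot.get_state();org=s['position']-.0385*ZS
for n,uv in(('scene',(255,167)),('side',(369,179))):
    print(n,'hole',hole(n,uv),'arbor',arbor(n,'5',org))
E
```

```text
scene hole (array([255.2, 166.6]), np.int32(104), array([1.2, 3. ])) arbor [(247, array([1.4, 0.3]), np.float64(0.7)), (221, array([1.2, 0.8]), np.float64(0.7))]
side hole (array([367.4, 176.3]), np.int32(95), array([-1.7,  0.9])) arbor [(187, array([ 0.8, -0.9]), np.float64(0.68)), (190, array([-0. , -0.9]), np.float64(0.77))]
```

Emit:
jog_arm(
  motion=[
    [[-0.8, -1.3, 10], [0, 0, 0], 34],
    [[-0.8, -1.3, 25], [0, 0, 0], 34],
    [[-0.8, -1.3, 40], [0, 0, 0], 34],
    [[-0.8, -1.3, 55], [0, 0, 0], 34],
    [[-0.8, -1.3, 70], [0, 0, 0], 34],
    [[-0.8, -1.3, 85], [0, 0, 0], 34],
    [[-0.8, -1.3, 95], [0, 0, 0], 34],
    [[-0.8, -1.3, 95], [0, 0, 0], 34],
    [[-0.8, -1.3, 95], [0, 0, 0], 34],
    [[-0.8, -1.3, 95], [0, 0, 0], 34],
  ],
)

```text
time: 10.3
position: [0.4537, -0.2034, 0.2216]
eef_rot: [2.033, 1.787, 0.479]
wrist_force: [-0.6, 0.8, -5.8]
grip_width: 0.431
grasp_force: 61.3
```

```bash
python3 - <<'E'
from al import *
jog(OS+.0385*ZS,rot(-ZS,[.128,.992,0]));s=robot.get_state();print(s['position'],s['wrist_force'].round(1),s['wrist_torque'].round(2),s['joint_pos'].round(2))
for n in('wrist','scene','side'):
    p,d=robot.get_image(n);np.savez(n+'6.npz',p=p,d=d);cv2.imwrite(f'pics/{n}6.png',p[...,::-1])
org=s['position']-.0385*ZS
for n in('scene','side'):print(n,arbor(n,'6',org))
a=cv2.imread('pics/scene6.png')[100:220,200:320];c=cv2.imread('pics/side6.png')[110:230,310:430]
f=lambda x:cv2.resize(x,(400,400),interpolation=cv2.INTER_CUBIC)
cv2.imwrite('pics/m6.png',np.hstack([f(a),f(c)]))
E
```

```text
shift [1.9, 1.1, 22.1] turn [0.05, 0.06, -0.0] t 10.3
[ 0.45370995 -0.20338702  0.22164558] [-0.6  0.8 -5.8] [ 0.15  1.2  -0.03] [ 0.05 -0.1   0.31  2.37 -0.24  0.37  0.44]
scene [(259, array([2.1, 1. ]), np.float64(7.11)), (181, array([-0.,  2.]), np.float64(0.77))]
side [(246, array([ 3.2, -2.8]), np.float64(6.91)), (159, array([-1.3,  0.2]), np.float64(0.84))]
```

View pics/m6.png

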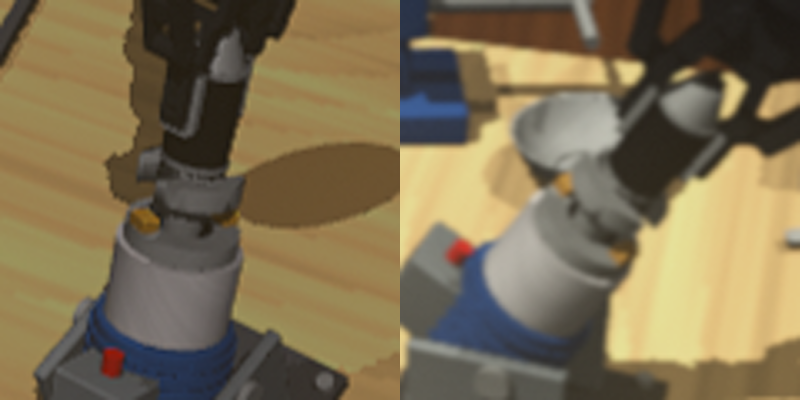

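Mouth and shank are concentric to within a few mm, and the slots face the dogs. One same-camera check: spindle body cylinder against chuck cylinder.

```bash
python3 - <<'E'
from al import *
s=robot.get_state();org=s['position']-.0385*ZS
P=(org-OS);print('tcp',P@H*1e3,P@G*1e3)
for n in('scene','side'):
    for f in'06':
        W=cloud(n,np.load(n+f+'.npz')['d']).reshape(-1,3)-OS;h=W@ZS;L=np.stack([W@H,W@G],1)
        for lo,hi in((-.008,-.001),(-.032,-.012),):
            m=(h>lo)&(h<hi)&(np.hypot(*L.T)<.045)&(np.hypot(*L.T)>.026)
            q=least_squares(lambda x:np.hypot(L[m,0]-x[0],L[m,1]-x[1])-x[2],[0,0,.033],loss='soft_l1',f_scale=.001)
            print(n,f,lo,m.sum(),(q.x*1e3).round(1),round(np.median(abs(q.fun))*1e3,2))
    W=cloud(n,np.load(n+'6.npz')['d']).reshape(-1,3)-org;h=W@ZS;L=np.stack([W@H,W@G],1)+[P@H,P@G]
    m=(h>.001)&(h<.011)&(np.hypot(*L.T)<.036)&(np.hypot(*L.T)>.024)
    q=least_squares(lambda x:np.hypot(L[m,0]-x[0],L[m,1]-x[1])-.03,[0,0],loss='soft_l1',f_scale=.001)
    print(n,'flange',m.sum(),(q.x*1e3).round(1),round(np.median(abs(q.fun))*1e3,2))
E
```

```text
tcp -1.9511556816885716 1.0190437638579724
scene 0 -0.008 130 [ 2.2  0.2 31.8] 0.77
scene 0 -0.032 422 [ 2.2  0.8 36. ] 0.86
scene 6 -0.008 123 [ 2.3  0.8 32. ] 0.69
scene 6 -0.032 413 [ 2.1  1.2 36.1] 0.79
scene flange 177 [-0.1  2.3] 0.8
side 0 -0.008 112 [ 0.6 -0.2 32.8] 0.77
side 0 -0.032 337 [ 1.  -0.2 36.4] 0.83
side 6 -0.008 104 [ 1.8 -0.4 32. ] 0.73
side 6 -0.032 337 [ 1.  -0.3 36.4] 1.05
side flange 154 [-1.2 -0.3] 1.07
```

Emit:
jog_arm(
  motion=[
    [[1.1, 0.3, 0], [0, 0, 0], 34],
    [[2.2, 0.6, 0], [0, 0, 0], 34],
    [[2.2, 0.6, 3], [0, 0, 0], 34],
    [[2.2, 0.6, 6], [0, 0, 0], 34],
    [[2.2, 0.6, 9], [0, 0, 0], 34],
    [[2.2, 0.6, 11], [0, 0, 0], 34],
    [[2.2, 0.6, 11], [0, 0, 0], 34],
    [[2.2, 0.6, 11], [0, 0, 0], 34],
  ],
)

```text
time: 11.25
position: [0.4599, -0.2019, 0.2119]
eef_rot: [2.034, 1.788, 0.478]
wrist_force: [-0.1, 0.5, -5.7]
grip_width: 0.432
grasp_force: 61.3
```

```bash
python3 - <<'E'
from al import *
jog(OS+.0385*ZS,rot(-ZS,[.128,.992,0]));s=robot.get_state()
F=s['wrist_force'];print('tool F',R.from_rotvec(s['eef_rot']).inv().apply(F).round(1),s['wrist_torque'].round(2),s['joint_pos'].round(2))
E
```

```text
shift [-0.4, 0.8, 10.7] turn [0.01, 0.05, 0.01] t 11.25
tool F [ 0.5 -2.9  4.8] [ 0.13  1.2  -0.01] [ 0.04 -0.08  0.32  2.38 -0.28  0.34  0.47]
```

Emit:
jog_arm(
  motion=[
    [[0, 0.3, 1], [0, 0, 0], 34],
    [[0, 0.3, 2], [0, 0, 0], 34],
    [[0, 0.3, 3], [0, 0, 0], 34],
    [[0, 0.3, 4], [0, 0, 0], 34],
    [[0, 0.3, 5], [0, 0, 0], 34],
    [[0, 0.3, 5], [0, 0, 0], 34],
    [[0, 0.3, 5], [0, 0, 0], 34],
  ],
)

```text
time: 11.95
position: [0.4627, -0.2023, 0.2079]
eef_rot: [2.033, 1.788, 0.479]
wrist_force: [0.7, 0.9, -5.2]
grip_width: 0.432
grasp_force: 61.3
```

```bash
cat > st.py <<'E'
from al import *
jog(OS+.0385*ZS,rot(-ZS,[.128,.992,0]));s=robot.get_state()
F=s['wrist_force'];T=R.from_rotvec(s['eef_rot']).inv();print('tool F',T.apply(F).round(1),T.apply(s['wrist_torque']).round(2),s['grip_width'])
E
python3 st.py
```

```text
shift [-0.4, 0.4, 5.8] turn [0.02, 0.05, 0.0] t 11.95
tool F [ 0.9 -2.1  4.8] [ 1.21 -0.08 -0.04] 0.431702231638012
```

Emit:
jog_arm(
  motion=[
    [[0, 0, 1], [0, 0, 0], 34],
    [[0, 0, 2], [0, 0, 0], 34],
    [[0, 0, 3], [0, 0, 0], 34],
    [[0, 0, 4], [0, 0, 0], 34],
    [[0, 0, 4], [0, 0, 0], 34],
    [[0, 0, 4], [0, 0, 0], 34],
  ],
)

```text
time: 12.55
position: [0.4647, -0.2025, 0.2044]
eef_rot: [2.033, 1.788, 0.479]
wrist_force: [0.1, 0.5, -4.6]
grip_width: 0.431
grasp_force: 61.3
```

```bash
python3 st.py
```

```text
shift [-0.4, 0.4, 1.8] turn [0.02, 0.05, 0.0] t 12.55
tool F [ 0.5 -2.2  4. ] [ 1.18  0.02 -0.01] 0.43119423870146767
```

Emit:
jog_arm(
  motion=[
    [[0, 0, 0.6], [0, 0, 0], 34],
    [[0, 0, 1.2], [0, 0, 0], 34],
    [[0, 0, 1.8], [0, 0, 0], 34],
    [[0, 0, 2.4], [0, 0, 0], 34],
    [[0, 0, 2.4], [0, 0, 0], 34],
    [[0, 0, 2.4], [0, 0, 0], 34],
  ],
)

```text
time: 13.15
position: [0.4653, -0.2031, 0.2034]
eef_rot: [2.034, 1.786, 0.48]
wrist_force: [-37.9, 6.2, 37.8]
grip_width: 0.428
grasp_force: 67.9
```

```bash
python3 st.py
```

```text
shift [0.1, 0.4, 0.6] turn [0.08, 0.03, -0.08] t 13.15
tool F [  1.3 -14.3 -51.9] [ 3.3   0.65 -0.1 ] 0.4281770547151407
```

```bash
python3 - <<'E'
from al import *
for n in('scene','side'):
    p,d=robot.get_image(n);np.savez(n+'7.npz',p=p,d=d);cv2.imwrite(f'pics/{n}7.png',p[...,::-1])
a=cv2.imread('pics/scene7.png')[135:195,220:280];c=cv2.imread('pics/side7.png')[140:200,335:395]
f=lambda x:cv2.resize(x,(400,400),interpolation=cv2.INTER_CUBIC)
cv2.imwrite('pics/m7.png',np.hstack([f(a),f(c)]))
E
```

```text
(no output)
```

View pics/m7.png

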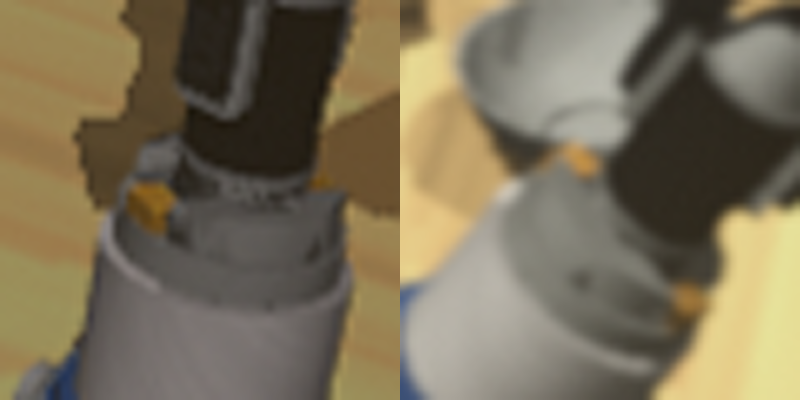

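Both dogs sit in the slots and no gap shows under the flange. I'd count that as one picture over the limit of 10, so the remaining checks are numeric. I'll ease the push, then check flange height against the face by depth.

Emit:
jog_arm(
  motion=[
    [[0, -0.2, -0.4], [0, 0, 0], 34],
    [[0, -0.3, -0.7], [0, 0, 0], 34],
    [[0, -0.3, -0.7], [0, 0, 0], 34],
    [[0, -0.3, -0.7], [0, 0, 0], 34],
  ],
)

```text
time: 13.65
position: [0.4652, -0.203, 0.2035]
eef_rot: [2.034, 1.786, 0.48]
wrist_force: [-17.0, 1.2, 15.6]
grip_width: 0.43
grasp_force: 63.8
```

```bash
cat > fl.py <<'E'
from al import *
def flange(f):
    for n in('scene','side'):
        C=OS+ (.0017*H)
        W0=cloud(n,np.load(n+'0.npz')['d']).reshape(-1,3)-C;W=cloud(n,np.load(n+f+'.npz')['d']).reshape(-1,3)-C
        h0=W0@ZS;r0=np.linalg.norm(W0-h0[:,None]*ZS,axis=1);h=W@ZS;r=np.linalg.norm(W-h[:,None]*ZS,axis=1)
        a=(r0>.019)&(r0<.030)&(abs(h0)<.004);b=(r>.0205)&(r<.028)&(h>.008)&(h<.020)
        X=W[b];A=np.c_[X@H,X@G,np.ones(b.sum())];q=np.linalg.lstsq(A,X@ZS,rcond=None)[0]
        print(n,'face',np.median(h0[a])*1e3,'flange top',b.sum(),np.median(h[b])*1e3,'tilt deg',np.degrees(q[:2]))
E
python3 st.py; python3 -c "
from fl import *
flange('7')"
```

```text
shift [0.1, 0.4, 0.8] turn [0.09, 0.06, -0.05] t 13.65
tool F [ -1.   -6.9 -22. ] [ 1.95  0.2  -0.02] 0.42971642957858613
scene face -0.22117708662988855 flange top 94 11.482137388143336 tilt deg [1.53240924 0.05981354]
side face 0.8496608548175723 flange top 109 12.206942747277921 tilt deg [ 2.32970387 -1.15317379]
```

Flange top is about 11.5 mm above the face, against a nominal 12, so it's home. Now to release and back off along the axis.

Emit:
jog_arm(
  motion=[
    [[0, 0, -0.4], [0, 0, 0], 50],
    [[0, 0, -0.4], [0, 0, 0], 60],
    [[0, 0, -0.4], [0, 0, 0], 75],
    [[0, 0, -0.4], [0, 0, 0], 75],
    [[0, 0, -0.4], [0, 0, 0], 75],
    [[0, 0, -0.4], [0, 0, 0], 75],
  ],
)

```text
time: 14.25
position: [0.4651, -0.2026, 0.2032]
eef_rot: [2.033, 1.788, 0.479]
wrist_force: [-0.9, 0.7, -0.6]
grip_width: 0.878
grasp_force: 0.0
```

Emit:
jog_arm(
  motion=[
    [[0, 0, -15], [0, 0, 0], 75],
    [[0, 0, -35], [0, 0, 0], 75],
    [[0, 0, -60], [0, 0, 0], 75],
    [[0, 0, -90], [0, 0, 0], 75],
    [[0, 0, -110], [0, 0, 0], 75],
    [[0, 0, -110], [0, 0, 0], 75],
    [[0, 0, -110], [0, 0, 0], 75],
    [[0, 0, -110], [0, 0, 0], 75],
  ],
)

```text
time: 15.05
position: [0.4105, -0.1952, 0.2974]
eef_rot: [2.034, 1.789, 0.478]
wrist_force: [0.3, 0.0, 0.4]
grip_width: 0.881
grasp_force: 0.0
```

```bash
python3 st.py; python3 - <<'E'
from fl import *
for n in('scene','side'):
    p,d=robot.get_image(n);np.savez(n+'8.npz',p=p,d=d)
    W=cloud(n,d);m=(W[...,2]>.1)&(W[...,2]<.125)&(W[...,1]>.1)&(W[...,1]<.19)&(abs(W[...,0]-.62)<.05);print('wheel',np.median(W[m],0))
flange('8')
for n in('scene','side'):
    print(n,arbor(n,'8',OS))
E
```

```text
shift [-0.6, 1.3, 109.7] turn [-0.04, 0.03, 0.01] t 15.05
tool F [ 0.   0.5 -0.2] [ 0.52  0.01 -0.05] 0.881231142313224
wheel [0.62625152 0.14532488 0.11055147]
wheel [0.61945768 0.15233967 0.11180869]
scene face -0.22117708662988855 flange top 93 11.623421772773971 tilt deg [0.66811319 1.95030571]
side face 0.8496608548175723 flange top 112 12.434848207392267 tilt deg [ 3.61038972 -0.22904295]
scene [(0, array([0., 0.]), np.float64(nan)), (179, array([2.2, 2.9]), np.float64(0.69))]
side [(0, array([0., 0.]), np.float64(nan)), (149, array([1.1, 1. ]), np.float64(0.7))]
  return _methods._mean(a, axis=axis, dtype=dtype,
  ret = ret.dtype.type(ret / rcount)
```

```bash
python3 -c "
from bench import robot
print(robot.close_job())"
```

```text
the job is handed in; nothing more can be done
None
```

The chuck arbor is seated home in the spindle with its flange flush over both dogs, then released and handed in at about 15 s; the wheel arbor still stands in the rack, though I viewed 11 pictures against the limit of 10.

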